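Close the tag on a marked bush

TASK

The copper-coloured bush has been laser-marked. With the fingertips, push it along its lane of the tray all the way back to the stop, then flip the tag of that lane over towards the robot until it lies flat over the bush with its green face up and its lip down in front of the bush. Only push: do not lift the bush, and leave the other bushes, the other tags, the loupe and the marker pen alone.

Things in the scene. Friction and masses are not known exactly. Their poses are not given: they have to be found in the camera images.
- tray: Part tray fixed to the bench: black 6 mm floor, three lanes 66 mm wide at 76 mm pitch (y = 76, 0, -76 mm) between aluminium rails 19 mm high. Origin: on the bench, under the middle of the hinge line. x: level, along the lanes to the rear, away from the robot; y: left. Floor from x = -104 mm (open front) to +46 mm (rear). At x = 0 hinge posts 46 mm high; stop blocks 32 mm high, front face at x = -4 mm.
- copper_bush: Copper-coloured ring, 60 mm outside diameter, 16 mm high, 0.14 to 0.28 kg, loose, flat on the floor of one lane (which one varies), 2 to 4 cm in front of its home place; sliding it takes up to 4 N. Origin: centre of its underside. Home against the stop, its centre is 34 mm in front of the hinge line.
- white_bush: White ring, 52 mm diameter, 14 mm high, loose in another lane; origin: centre of its underside. Not part of the job.
- grey_bush: Grey metal ring, 38 mm diameter, 28 mm high, loose in the remaining lane; origin: centre of its underside. Not part of the job.
- loupe: Black loupe, 37 mm diameter, 33 mm high, standing loose beside the tray on its right; origin: centre of its underside. Not part of the job.
- marker: White marker pen with red cap, 132 mm long, 14 mm high, lying loose beside the tray on its left; origin: underside, at mid length. Not part of the job.
- tag_left (a joint): Flip tag of the left lane: plate 56 mm wide, 61 mm long, 3 mm thick. 0 = level to the rear, orange face up (starts at 0 to 0.25 rad); pi/2 = upright; pi = level to the front over the lane, green face up, at its stop. 25 g; friction hinge (0.016 N m), no spring: it stays where it is left. Polished and slippery (friction 0.2). Pushed at the lip, the finger best moves up and over with it, along its arc about the hinge.
- tag_left_lip (a point): Middle of the free edge (rolled, 5 mm thick) of the left tag's steel lip, 56 mm wide, 26 mm long, bent up 65 degrees to the orange side: 72 mm from the hinge along the plate, 24 mm out of its plane. At 0: 64 mm above the bench and 26 mm behind the tray's rear edge, free bench behind and below; at pi it ends 14 mm above the bench, in front of a bush that is home (a bush 5 mm short is in its way).
- tag_left_hinge (a point): On the hinge axis of the left tag, in the middle of its lane, 40 mm above the bench; the axis is level, along the tray's y. The plate's mid-plane passes through it.
- tag_left_home (a point): On the floor of the left lane, 6 mm above the bench, where the centre of the copper bush's underside lies when it is home.
- tag_middle (a joint): Flip tag of the middle lane: plate 56 mm wide, 61 mm long, 3 mm thick. 0 = level to the rear, orange face up (starts at 0 to 0.25 rad); pi/2 = upright; pi = level to the front over the lane, green face up, at its stop. 25 g; friction hinge (0.016 N m), no spring: it stays where it is left. Polished and slippery (friction 0.2). Pushed at the lip, the finger best moves up and over with it, along its arc about the hinge.
- tag_middle_lip (a point): Middle of the free edge (rolled, 5 mm thick) of the middle tag's steel lip, 56 mm wide, 26 mm long, bent up 65 degrees to the orange side: 72 mm from the hinge along the plate, 24 mm out of its plane. At 0: 64 mm above the bench and 26 mm behind the tray's rear edge, free bench behind and below; at pi it ends 14 mm above the bench, in front of a bush that is home (a bush 5 mm short is in its way).
- tag_middle_hinge (a point): On the hinge axis of the middle tag, in the middle of its lane, 40 mm above the bench; the axis is level, along the tray's y. The plate's mid-plane passes through it.
- tag_middle_home (a point): On the floor of the middle lane, 6 mm above the bench, where the centre of the copper bush's underside lies when it is home.
- tag_right (a joint): Flip tag of the right lane: plate 56 mm wide, 61 mm long, 3 mm thick. 0 = level to the rear, orange face up (starts at 0 to 0.25 rad); pi/2 = upright; pi = level to the front over the lane, green face up, at its stop. 25 g; friction hinge (0.016 N m), no spring: it stays where it is left. Polished and slippery (friction 0.2). Pushed at the lip, the finger best moves up and over with it, along its arc about the hinge.
- tag_right_lip (a point): Middle of the free edge (rolled, 5 mm thick) of the right tag's steel lip, 56 mm wide, 26 mm long, bent up 65 degrees to the orange side: 72 mm from the hinge along the plate, 24 mm out of its plane. At 0: 64 mm above the bench and 26 mm behind the tray's rear edge, free bench behind and below; at pi it ends 14 mm above the bench, in front of a bush that is home (a bush 5 mm short is in its way).
- tag_right_hinge (a point): On the hinge axis of the right tag, in the middle of its lane, 40 mm above the bench; the axis is level, along the tray's y. The plate's mid-plane passes through it.
- tag_right_home (a point): On the floor of the right lane, 6 mm above the bench, where the centre of the copper bush's underside lies when it is home.
Things that resemble listed ones, but are neither listed nor needed, are in the scene too. Leave any purple or yellow look-alike of the copper_bush alone.

How it is judged:
By the outcome, as a careful person would: the job done as asked, in the order asked, and still so for the second after the job is handed in, with the robot touching nothing.
It also fails if it takes over 51 s, if anything falls off the work surface, if the arm or the gripper's body presses on something with over 40 N, if the wrist force passes 120 N, or if a joint passes its speed limit or range.

ROBOT

A 6-joint arm with a two-finger parallel gripper is mounted at the origin on a cart in front of the work surface, level with it; the furniture and walls round the work are solid. World frame = base frame: x ahead of the robot, y to its left, z up, the work surface at z = 0. Lengths are in m, angles in rad, forces in N, time in s.
With the tool pointing down it reaches from about 0.4 to 0.825 m from the base axis. Payload 7 kg.
Tool frame: the origin (TCP) lies midway between the tips of the shut fingers; the grasp point (between the pads) lies 19 mm behind it; z points along the fingers, y is the line along which they close (so a half turn about z gives the same grasp; the last joint's range is limited). The gripper opens to 88 mm and grips with 3 to 60 N. Pads are 19 mm wide; open, the fingers measure 130 mm over their backs; the gripper's body (78 mm by 193 mm) begins 47 mm behind the grasp point.
Start: joints at [-1.048, 0.359, 0.012, 0, -1.224, -0.288], TCP at [0.157, -0.656, 0.227] pointing down, gripper open.
Joint ranges: [-3.07, 3.07], [-1.43, 2.12], [-1.02, 1.25], [-3.03, 1.67], [-3.05, -0], [-3.03, 3.03]. Speed limits (rad/s): [2.39, 2.39, 3.01, 3.14, 3.14, 3.14].

INTERFACE

Orientations are given as [roll, pitch, yaw] about the fixed x, y, z axes, in that order (R = Rz(yaw) Ry(pitch) Rx(roll)).
In Python, from station import telemetry, eyes, ticket, recognise, trace gives the robot as it stands. The module is installed in compiled form; this text tells all that it offers.
- The arm moves only by the tool servo_tool, never from a script. Its argument "series" is a list that holds one entry, the list of rows, each a list of 4 numbers: the shift along the tool's x, y, z in mm, then the turn about the tool's z in rad. In form: [[[x, y, z, roll], ...]]. A call has exactly 10 rows; each row shifts and turns the commanded pose from where the row before left it, along the tool's axes as they then stand; what a row does not reach is not made up. A row lasts 1/12 s, in which the tool goes at most 41.7 mm and 7.16 degrees, less where a joint would pass 70% of its speed; a pose out of reach is approached as far as the arm can. A call is refused whole if a number of a shift passes 41.7 or a number of a turn 0.125, either way. A call with a gripper value outside its range is refused whole. "claw" is the gripper's target within -1 to 1 (shut at 1, half-way at 0, fully open at -1), set as the call begins (left out, the last holds). The fingers move at their own pace and stop on an object; "grip_force" is the grip in N (left out, the last holds). Time passes only in rows, so rows that do not move let the fingers close, or fill a call up. It gives the time, the measured TCP pose, the force, the opening and the grip force at its end, in the units of the state.
- telemetry.get_state(): the state, without advancing time (a new reading comes with each control period).
- eyes.grab_frame(name): name is "scene" or "top"; returns the picture (384x512x3 uint8, red, green, blue); there is no depth.
- eyes.calibration(name): a dict with "mtx" (3x3 intrinsics, pixels), "rvec" (rotation vector, rad) and "tvec" (3), from world to camera coordinates, as OpenCV has them. Camera axes: x right, y down, z forward; pixel columns grow to the right and rows downward; lengths in m; the calibration is good to about 2 mm. A picture is of the moment at which its call begins. calibration takes no time and is no camera call.
- ticket.job_done(): hands the job in; it is judged then, once.
Trained networks look in the newest picture that a camera, given by its name, has taken for a name from the list of things; names that differ only in an ending like _2 or _b are one class to them, and where a whole thing is asked for, a point or a joint stands for the part that bears it (a point fixed in the world has none). Each returns a list of dicts, best first, with "conf" (0 to 1); they miss things now and then, are a little off and sometimes report something else, mostly with a low value. They report only what shows in the picture. A call takes as long as a camera call. They do not tell look-alikes from the thing itself.
- recognise(camera, name): "position" ([x, y, z] in m, in world coordinates, good to about 4 mm: the middle of the surface that is visible of it).
- trace(camera, name): "mask" (384x512 bool, what is visible of it).
The state is a dict: "t": time; "q": joint angles; "qd": joint speeds; "joint_efforts": joint torques, N m; "eef_pos": TCP position; "ee_rot": TCP orientation; "force": force on the tool from outside, world axes, zero at the start; "moment": the same for the moment, N m; "width": finger opening in m; "gripper_force": force on a finger pad.
Only numpy, scipy, OpenCV 4.12 (cv2) and the standard library are available. Lean on these libraries where they do the work, as an engineer would, in place of code of your own. Each camera call takes 0.05 s, during which the arm holds its last target. There are 200 camera calls.

## Working session

There is one attempt and no reset: what is moved stays moved. The work goes in short steps, Python scripts to look and compute and a tool call to move; the robot and the scene stay as the last step left them, time stands still between calls to the robot, and variables do not carry over. Pictures are saved under pics/ and viewed, at most 13 in all, crops included, and the job is handed in when it is done.

Besides the shell and the picture viewer there is one more tool, called after "Call:" by a JSON object that holds its "name" and its "arguments", one argument or row to a line. servo_tool: Moves the arm, as the interface text tells. Its arguments: {"type":"object","properties":{"series":{"type":"array"},"claw":{"type":"number"},"grip_force":{"type":"number"}},"required":["series"]}

```bash
mkdir -p pics; cat > h.py <<'E'
import numpy as np, cv2
from station import telemetry, eyes, ticket, recognise, trace
def cal(n):
    c=eyes.calibration(n); return np.array(c['mtx'],float),cv2.Rodrigues(np.array(c['rvec'],float))[0],np.array(c['tvec'],float).ravel()
def proj(n,P):
    K,R,t=cal(n); p=(K@(R@np.atleast_2d(P).T+t[:,None])); return (p[:2]/p[2]).T
def ray(n,uv,z):
    K,R,t=cal(n); o=-R.T@t; d=R.T@np.linalg.solve(K,[uv[0],uv[1],1]); return o+d*(z-o[2])/d[2]
def save(n,f):
    im=eyes.grab_frame(n); cv2.imwrite('pics/'+f,im[...,::-1]); return im
E
python3 - <<'E'
from h import *
s=telemetry.get_state(); print(s)
a=save('top','a.png');b=save('scene','b.png')
cv2.imwrite('pics/ab.png',cv2.resize(np.hstack([a,b])[...,::-1],(800,300)))
for c in('top','scene'):
    K,R,t=cal(c); print(c,-R.T@t,K[0,0])
    for n in('tray','copper_bush','white_bush','grey_bush','tag_left','tag_middle','tag_right','tag_left_lip','tag_middle_lip','tag_right_lip','tag_left_hinge','tag_middle_hinge','tag_right_hinge','loupe','marker'):
        for r in recognise(c,n)[:3]:
            p=np.array(r['position']); print(c,n,round(r['conf'],2),p.round(3),proj(c,p).round(0)[0])
E
```

```text
{'t': 0.0, 'q': array([-1.04792130e+00,  3.59369773e-01,  1.10782998e-02, -3.62144460e-04,
       -1.22415197e+00, -2.88112106e-01]), 'qd': array([ 1.36145930e-03,  1.37821853e-04, -4.22578996e-04, -8.32957809e-04,
        9.60890094e-05,  8.10386001e-04]), 'joint_efforts': array([ 8.39077416e-05, -5.82723105e+01,  2.93053025e+01,  6.99721992e+00,
        6.92199043e-03, -2.03359104e-04]), 'eef_pos': array([ 0.15687865, -0.65600022,  0.22564009]), 'ee_rot': array([ 3.13991669e+00, -1.41652049e-04, -2.90695293e+00]), 'force': array([ 0.00781667,  0.53978888, -0.34316691]), 'moment': array([-0.03379584, -0.04532243,  0.03038823]), 'gripper_force': 0.0, 'width': 0.08730432781068685}
top [0.38728942 0.25867979 0.91234681] 418.9776867810349
top tray 0.85 [0.492 0.294 0.017] [243. 182.]
top copper_bush 0.83 [0.465 0.037 0.02 ] [364. 192.]
top copper_bush 0.81 [0.428 0.213 0.025] [282. 211.]
top copper_bush 0.81 [0.382 0.107 0.013] [332. 232.]
top white_bush 0.82 [0.437 0.37  0.018] [208. 208.]
top grey_bush 0.72 [0.442 0.296 0.033] [243. 205.]
top tag_left 0.85 [0.535 0.373 0.052] [205. 16
[... 1384 characters left out ...]
ag_middle 0.43 [0.542 0.375 0.049] [196. 215.]
scene tag_right 0.89 [0.545 0.22  0.048] [257. 195.]
scene tag_left_lip 0.64 [0.543 0.371 0.045] [198. 215.]
scene tag_middle_lip 0.89 [0.547 0.296 0.046] [227. 205.]
scene tag_middle_lip 0.55 [0.493 0.314 0.024] [234. 227.]
scene tag_right_lip 0.91 [0.545 0.217 0.055] [258. 192.]
scene tag_left_hinge 0.9 [0.495 0.318 0.025] [231. 227.]
scene tag_middle_hinge 0.84 [0.496 0.313 0.024] [233. 226.]
scene tag_right_hinge 0.6 [0.5   0.312 0.023] [233. 225.]
scene loupe 0.68 [0.476 0.132 0.024] [305. 207.]
scene loupe 0.61 [0.428 0.301 0.028] [257. 238.]
scene loupe 0.46 [0.545 0.373 0.045] [196. 215.]
scene marker 0.59 [0.498 0.449 0.009] [173. 253.]
```

```bash
python3 - <<'E'
import cv2
a=cv2.imread('pics/a.png')[120:250,150:400];cv2.imwrite('pics/a2.png',cv2.resize(a,(750,390),interpolation=cv2.INTER_CUBIC))
b=cv2.imread('pics/b.png')[150:300,140:390];cv2.imwrite('pics/b2.png',cv2.resize(b,(800,480),interpolation=cv2.INTER_CUBIC))
E
```

```text
(no output)
```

View pics/a2.png

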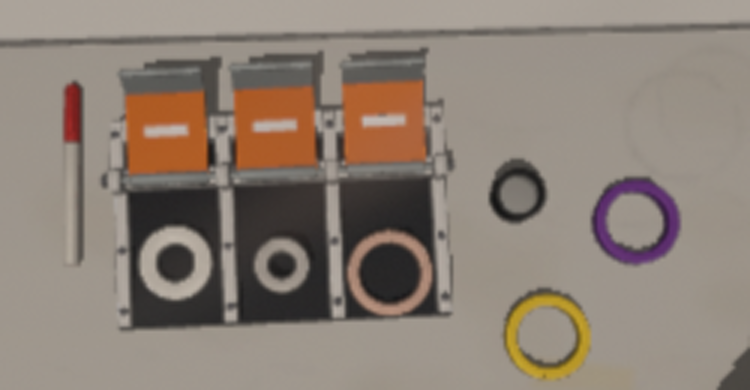

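View pics/b2.png

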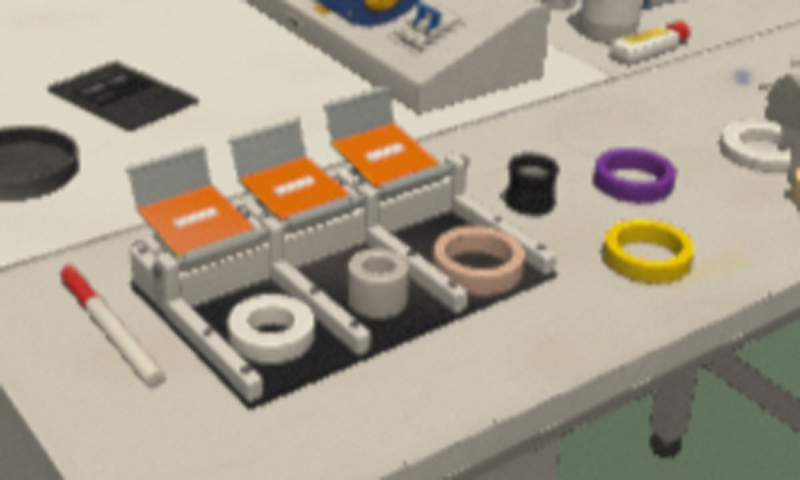

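View pics/ab.png

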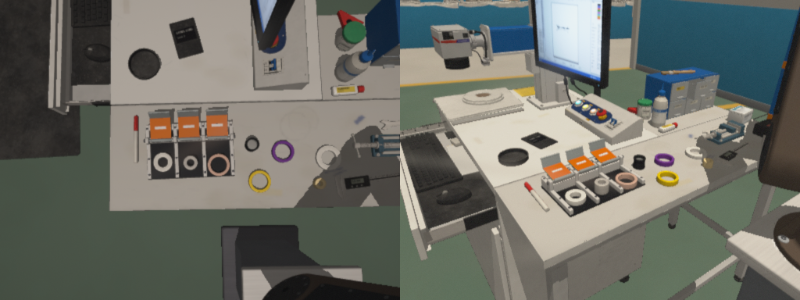

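The copper ring is in the right lane at top px (280,211). The purple (362,193) and yellow (332,232) rings are on the bench right of the tray, so they are the look-alikes. The copper-coloured one in the lane is the one meant, and the enlarged crop confirms it. Next I'll fit the tray pose.

```bash
python3 - <<'E'
from h import *
from scipy.optimize import least_squares
T=lambda u,v:(150+u/3,120+v/3); S=lambda u,v:(140+u/3.2,150+v/3.2)
W=.1185
obs=[('top',T(122,327),(-.104,W,.006)),('top',T(451,312),(-.104,-W,.006)),('scene',S(252,405),(-.104,W,0)),('scene',S(554,273),(-.104,-W,.003))]
for c,uv,m in obs: print(c,m,ray(c,uv,m[2]).round(4))
def w(p,m): 
    c,s=np.cos(p[2]),np.sin(p[2]); return np.array([p[0]+c*m[0]-s*m[1],p[1]+s*m[0]+c*m[1],m[2]])
f=lambda p:np.concatenate([proj(c,w(p,m))[0]-uv for c,uv,m in obs])
r=least_squares(f,[.53,.293,.02]);p=r.x;print(p,r.fun.round(1))
# bush ring by trace
for c in('top','scene'):
    eyes.grab_frame(c)
    im=eyes.grab_frame(c)
    for t in trace(c,'copper_bush'):
        m=t['mask'].astype(np.uint8); 
        cs=max(cv2.findContours(m,0,2)[0],key=cv2.contourArea)
        e=cv2.fitEllipse(cs); print(c,'copper',t['conf'],np.round(e[0],1),np.round(e[1],1),ray(c,e[0],.020 if c=='top' else .016).round(4), im[m>0].mean(0))
a=cv2.imread('pics/a.png');b=cv2.imread('pics/b.png')
out=[]
for c,im,(x0,y0,x1,y1) in(('top',a,(150,120,350,250)),('scene',b,(160,160,360,290))):
    k=4; g=cv2.resize(im[y0:y1,x0:x1],None,fx=k,fy=k,interpolation=cv2.INTER_CUBIC)
    def L(ms,col): 
        q=((np.array([proj(c,w(p,m))[0] for m in ms])-[x0,y0])*k).astype(int); cv2.polylines(g,[q],False,col,1)
    for y in(.114,.038,-.038,-.114): L([(-.104,y,.019),(.046,y,.019)],(0,255,0))
    for y in(.076,0,-.076):
        L([(0,y-.028,.04),(0,y+.028,.04)],(255,0,0)); L([(.072,y-.028,.064),(.072,y+.028,.064)],(0,0,255))
    L([(-.104,-W,.006),(-.104,W,.006),(.046,W,.006),(.046,-W,.006),(-.104,-W,.006)],(255,255,0))
    out.append(cv2.resize(g,(600,390))); 
cv2.imwrite('pics/fit.png',cv2.resize(np.vstack(out),(460,600)) if 0 else np.vstack([cv2.resize(o,(461,300)) for o in out]))
# obstacles: console box near corner
for uv in((320,128),(416,128)): print('console top z=.07',ray('top',uv,.07).round(3))
E
```

```text
top (-0.104, 0.1185, 0.006) [0.394  0.4098 0.006 ]
top (-0.104, -0.1185, 0.006) [0.4003 0.1732 0.006 ]
scene (-0.104, 0.1185, 0) [0.3977 0.4055 0.    ]
scene (-0.104, -0.1185, 0.003) [0.4024 0.1708 0.003 ]
[0.50198812 0.29270049 0.02548218] [ 0.6 -0.5  0.7 -0.3 -0.7  1.4  0.1  0.4]
top copper 0.71 [279.1 211. ] [26.3 27.9] [0.4284 0.2186 0.02  ] [152.68309859 121.88732394 106.12323944]
top copper 0.66 [331.8 232.1] [27.1 28.7] [0.382  0.1088 0.02  ] [168.25867508 140.00630915  48.70662461]
top copper 0.66 [361.7 193.8] [27.5 29. ] [0.4616 0.0424 0.02  ] [ 91.59562842  57.32513661 102.03005464]
scene copper 0.83 [289.5 230.2] [21.1 29. ] [0.43   0.2143 0.016 ] [156.98034934 126.84061135 108.        ]
scene copper 0.67 [341.9 228.1] [19.4 28.1] [0.3757 0.1138 0.016 ] [179.27543424 150.41439206  27.18114144]
scene copper 0.62 [338.2 203.9] [16.1 24.5] [0.4565 0.0448 0.016 ] [104.30194805  62.41558442 115.8538961 ]
scene copper 0.59 [306.2 207.2] [16.8 18. ] [0.4851 0.1203 0.016 ] [41.08372093 39.88837209 38.46046512]
console top z=.07 [0.594 0.133 0.07 ]
console top z=.07 [ 0.59  -0.061  0.07 ]
```

View pics/fit.png

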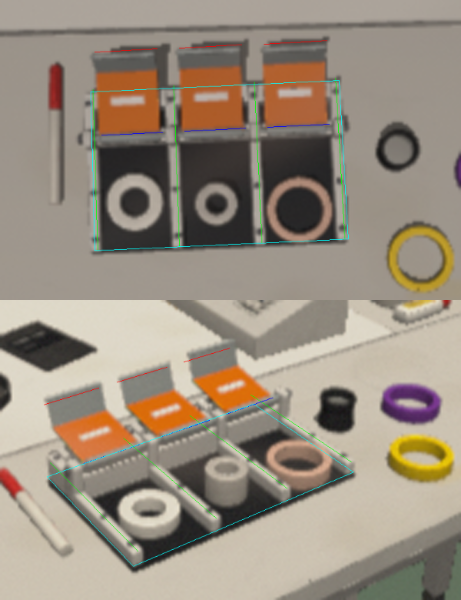

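Call:
{"name": "servo_tool", "arguments": {
  "series": [
    [[0,0,-15,0.021],[-5,10,-15,0.021],[-20,30,-10,0.021],[-20,30,-10,0.021],[-20,30,0,0.021],[-20,30,0,0.021],[-20,30,0,0.021],[-20,30,0,0.021],[-20,30,0,0.021],[-20,30,0,0.021]]
  ],
  "claw": 1,
  "grip_force": 20
}}

```text
t: 2.73
eef_pos: [0.2902, -0.387, 0.2769]
ee_rot: [-3.141, 0.001, -3.118]
force: [2.6, -0.3, 0.4]
width: 0.0265
gripper_force: 0.0
```

Call:
{"name": "servo_tool", "arguments": {
  "series": [
    [[-17,33,0,0],[-17,33,0,0],[-17,33,0,0],[-17,33,0,0],[-17,33,0,0],[-17,33,0,0],[-17,33,0,0],[-17,33,0,0],[-17,33,0,0],[0,36,0,0]]
  ]
}}

```text
t: 3.57
eef_pos: [0.4366, -0.0499, 0.2767]
ee_rot: [-3.141, 0.001, -3.116]
force: [1.6, 0.9, -0.4]
width: 0.0001
gripper_force: 0.0
```

Call:
{"name": "servo_tool", "arguments": {
  "series": [
    [[5,33,10,0],[5,33,10,0],[5,33,15,0],[5,33,15,0],[6,33,15,0],[6,33,15,0],[6,33,15,0],[6,25,20,0],[5,9,20,0],[0,0,20,0]]
  ]
}}

```text
t: 4.4
eef_pos: [0.3786, 0.2141, 0.1211]
ee_rot: [3.14, 0.001, -3.114]
force: [-0.5, -0.4, -1.0]
width: 0.0003
gripper_force: 0.0
```

```bash
cat >> h.py <<'E'
O=np.array([.502,.2927]);YAW=.0255
def tr(p):
    d=np.asarray(p)[:2]-O;c,s=np.cos(YAW),np.sin(YAW);return np.array([c*d[0]+s*d[1],-s*d[0]+c*d[1],p[2]])*1000
def st():
    s=telemetry.get_state();print('t',round(s['t'],2),'tray mm',tr(s['eef_pos']).round(1),'rpy',s['ee_rot'].round(3),'F',s['force'].round(1),'w',s['width'],s['q'].round(2))
E
python3 -c "from h import *;st()"
```

```text
t 4.4 tray mm [-125.3  -75.4  121.1] rpy [ 3.140e+00  1.000e-03 -3.114e+00] F [-0.5 -0.4 -1. ] w 0.0003103026412788987 [ 0.97  0.06 -0.64  0.   -0.86 -2.51]
```

Call:
{"name": "servo_tool", "arguments": {
  "series": [
    [[3,0,16,0],[0,0,16,0],[0,0,16,0],[0,0,16,0],[0,0,14,0],[0,0,12,0],[0,0,10,0],[0,0,8,0],[0,0,0,0],[0,0,0,0]]
  ]
}}

```text
t: 5.23
eef_pos: [0.3761, 0.2117, 0.0135]
ee_rot: [-3.141, -0.0, -3.117]
force: [-0.2, 0.7, -0.8]
width: 0.0005
gripper_force: 0.0
```

```bash
python3 - <<'E'
from h import *
st()
a=save('top','c.png');b=save('scene','d.png')
A=cv2.resize(a[140:250,190:340],(600,440));B=cv2.resize(b[160:290,200:360],(542,440))
cv2.imwrite('pics/cd.png',cv2.resize(np.hstack([A,B])[...,::-1],(800,308)))
E
```

```text
t 5.23 tray mm [-128.   -77.8   13.5] rpy [-3.141 -0.    -3.117] F [-0.2  0.7 -0.8] w 0.00046759433665371884 [ 0.97  0.23 -0.77  0.   -0.56 -2.52]
```

View pics/cd.png

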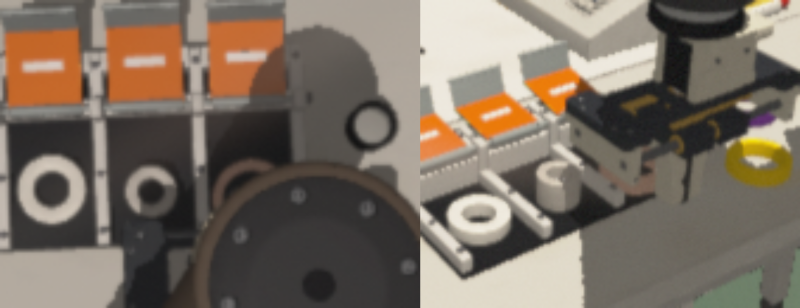

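The gripper stands in front of the copper bush in the right lane, clear of the grey bush. Now pushing.

Call:
{"name": "servo_tool", "arguments": {
  "series": [
    [[-6,0,0,0],[-5,1,0,0],[-4,0,0,0],[-4,0,0,0],[-5,0,0,0],[-5,0,0,0],[-5,0,0,0],[-5,0,0,0],[-4,0,0,0],[-4,0,0,0]]
  ]
}}

```text
t: 6.17
eef_pos: [0.4235, 0.2138, 0.0135]
ee_rot: [-3.141, -0.0, -3.117]
force: [-1.6, -0.3, 2.6]
width: 0.001
gripper_force: 1.2
```

Call:
{"name": "servo_tool", "arguments": {
  "series": [
    [[-1,0,0,0],[-1,0,0,0],[-1,0,0,0],[-1,0,0,0],[0,0,0,0],[0,0,0,0],[0,0,0,0],[0,0,0,0],[0,0,0,0],[0,0,0,0]]
  ]
}}

```text
t: 7.0
eef_pos: [0.427, 0.214, 0.0136]
ee_rot: [-3.142, 0.0, -3.117]
force: [-0.9, -0.8, 1.7]
width: 0.0008
gripper_force: 0.4
```

```bash
python3 -c "from h import *;st()"
```

```text
t 7.0 tray mm [-77.  -76.8  13.6] rpy [-3.142  0.    -3.117] F [-0.9 -0.8  1.7] w 0.0007874786784694227 [ 0.88  0.3  -0.67  0.   -0.6  -2.42]
```

Call:
{"name": "servo_tool", "arguments": {
  "series": [
    [[-0.5,0,0,0],[-0.5,0,0,0],[-0.5,0,0,0],[-0.5,0,0,0],[-0.5,0,0,0],[-0.5,0,0,0],[0,0,0,0],[0,0,0,0],[0,0,0,0],[0,0,0,0]]
  ]
}}

```text
t: 7.83
eef_pos: [0.4295, 0.2138, 0.0134]
ee_rot: [-3.141, -0.001, -3.117]
force: [-5.2, 0.4, 2.5]
width: 0.0001
gripper_force: 2.4
```

Call:
{"name": "servo_tool", "arguments": {
  "series": [
    [[-0.5,0,0,0],[-0.5,0,0,0],[-0.5,0,0,0],[-0.5,0,0,0],[0,0,0,0],[0,0,0,0],[0,0,0,0],[0,0,0,0],[0,0,0,0],[0,0,0,0]]
  ]
}}

```text
t: 8.67
eef_pos: [0.43, 0.2135, 0.0133]
ee_rot: [-3.14, -0.003, -3.118]
force: [-13.8, 4.1, 6.8]
width: 0.0008
gripper_force: 6.8
```

Call:
{"name": "servo_tool", "arguments": {
  "series": [
    [[4,0,0,0],[8,0,0,0],[8,0,0,0],[0,0,-10,0],[0,0,-25,0],[0,0,-30,0],[0,0,-30,0],[0,0,-25,0],[0,0,0,0],[0,0,0,0]]
  ]
}}

```text
t: 9.5
eef_pos: [0.4124, 0.2144, 0.1351]
ee_rot: [3.138, 0.003, -3.117]
force: [-0.3, 0.3, -0.4]
width: 0.0007
gripper_force: 0.0
```

```bash
python3 - <<'E'
from h import *
st()
a=save('top','e.png');b=save('scene','f.png')
for z in np.arange(.05,.6,.05):
    P=ray('top',(335,92),z); print(z.round(2),P.round(2),proj('scene',P)[0].round())
for t in trace('scene','copper_bush')[:3]:
    m=t['mask'];cs=max(cv2.findContours(m.astype(np.uint8),0,2)[0],key=cv2.contourArea)
    e=cv2.fitEllipse(cs); print(np.round(e[0],1),tr(ray('scene',e[0],.016)).round(1))
A=cv2.resize(a[60:250,190:400],(486,440));B=cv2.resize(b[30:290,160:400],(406,440))
cv2.imwrite('pics/ef.png',cv2.resize(np.hstack([A,B])[...,::-1],(800,395)))
E
```

```text
t 9.5 tray mm [-91.6 -76.  135.1] rpy [ 3.138e+00  3.000e-03 -3.117e+00] F [-0.3  0.3 -0.4] w 0.0006624219979560276 [ 0.9   0.09 -0.57  0.   -0.91 -2.45]
0.05 [0.68 0.1  0.05] [267. 163.]
0.1 [0.66 0.11 0.1 ] [269. 148.]
0.15 [0.64 0.11 0.15] [271. 132.]
0.2 [0.63 0.12 0.2 ] [272. 115.]
0.25 [0.61 0.13 0.25] [274.  96.]
0.3 [0.59 0.14 0.3 ] [277.  75.]
0.35 [0.58 0.15 0.35] [279.  53.]
0.4 [0.56 0.16 0.4 ] [282.  28.]
0.45 [0.54 0.17 0.45] [285.   0.]
0.5 [0.53 0.18 0.5 ] [288. -30.]
0.55 [0.51 0.19 0.55] [292. -65.]
[342.  227.9] [-130.3 -176.4   16. ]
[279.  221.8] [-35.8 -78.9  16. ]
[338.2 204.3] [ -53.4 -245.    16. ]
```

View pics/ef.png

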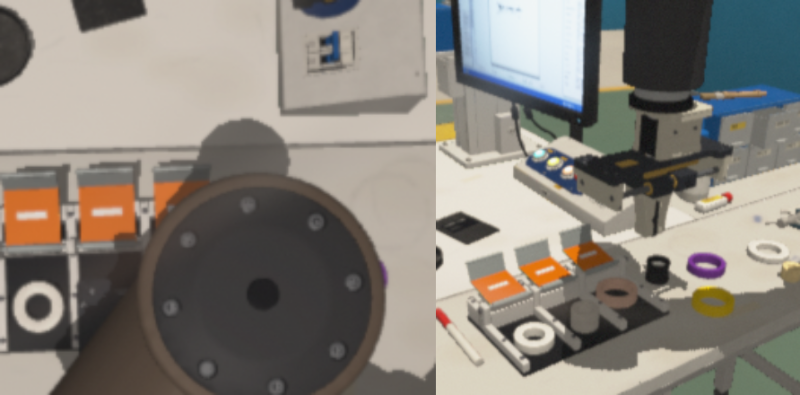

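The bush is home (x_t ≈ -36 mm, expected -34). The monitor is at scene px (265,112). Checking its clearance before I go behind the tag.

```bash
python3 - <<'E'
import cv2,numpy as np
a=cv2.imread('pics/a.png')[0:130,290:450];b=cv2.imread('pics/b.png')[0:130,140:300]
cv2.imwrite('pics/mon.png',np.hstack([cv2.resize(a,(400,325)),cv2.resize(b,(400,325))]))
E
```

```text
(no output)
```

View pics/mon.png

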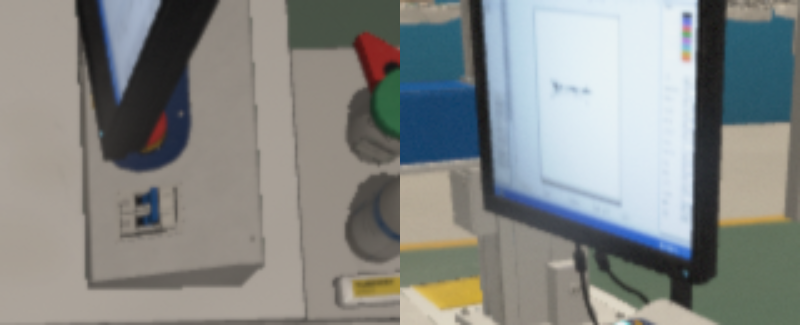

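The monitor's nearest corner is about (0.68, 0.12, z ≥ 0.19), and the gripper body reaches x 0.635, so there is clearance.

Call:
{"name": "servo_tool", "arguments": {
  "series": [
    [[-10,0,0,0],[-22,0,0,0],[-25,0,0,0],[-25,0,0,0],[-25,0,0,0],[-25,0,0,0],[-25,0,0,0],[-20,0,0,0],[-11,0,0,0],[0,0,0,0]]
  ]
}}

```text
t: 10.48
eef_pos: [0.6017, 0.2177, 0.1314]
ee_rot: [-3.14, -0.002, -3.118]
force: [-0.8, 0.3, 0.1]
width: 0.0003
gripper_force: 0.0
```

Call:
{"name": "servo_tool", "arguments": {
  "series": [
    [[0,0,8,0],[0,0,12,0],[0,0,12,0],[0,0,12,0],[0,0,12,0],[0,0,12,0],[0,0,10,0],[0,0,6,0],[0,0,0,0],[0,0,0,0]]
  ]
}}

```text
t: 11.32
eef_pos: [0.6, 0.2183, 0.0493]
ee_rot: [-3.141, -0.0, -3.117]
force: [0.3, -0.6, 0.4]
width: 0.0005
gripper_force: 0.0
```

```bash
python3 - <<'E'
from h import *
st()
b=save('scene','g.png')
cv2.imwrite('pics/g2.png',cv2.resize(b[120:270,170:370],(800,600))[...,::-1])
E
```

```text
t 11.32 tray mm [ 96.1 -76.9  49.3] rpy [-3.141 -0.    -3.117] F [ 0.3 -0.6  0.4] w 0.00047977805979724906 [ 0.65  0.46 -0.28  0.   -0.84 -2.2 ]
```

View pics/g2.png

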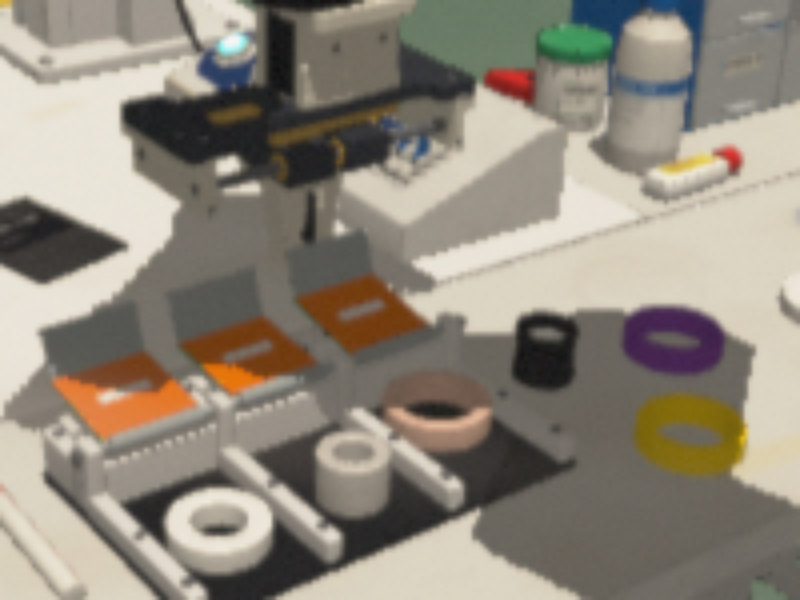

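Call:
{"name": "servo_tool", "arguments": {
  "series": [
    [[7,1,-1,0],[7,0,-1.5,0],[7,0,-1.5,0],[5.5,0,-2.5,0],[5.5,0,-2.5,0],[4,0,-3.5,0],[4,0,-3.5,0],[4,0,-3,0],[4.3,0,-2.7,0],[4.3,0,-2.7,0]]
  ]
}}

```text
t: 12.2
eef_pos: [0.5467, 0.2178, 0.0741]
ee_rot: [-3.141, -0.0, -3.117]
force: [1.5, 0.5, -0.0]
width: 0.0006
gripper_force: 0.4
```

```bash
python3 - <<'E'
from h import *
st()
b=save('scene','i.png')
cv2.imwrite('pics/i2.png',cv2.resize(b[140:250,190:330],(700,550))[...,::-1])
E
```

```text
t 12.2 tray mm [ 42.8 -76.   74.1] rpy [-3.141 -0.    -3.117] F [ 1.5  0.5 -0. ] w 0.0006189338072758488 [ 0.71  0.36 -0.37 -0.   -0.84 -2.26]
```

View pics/i2.png

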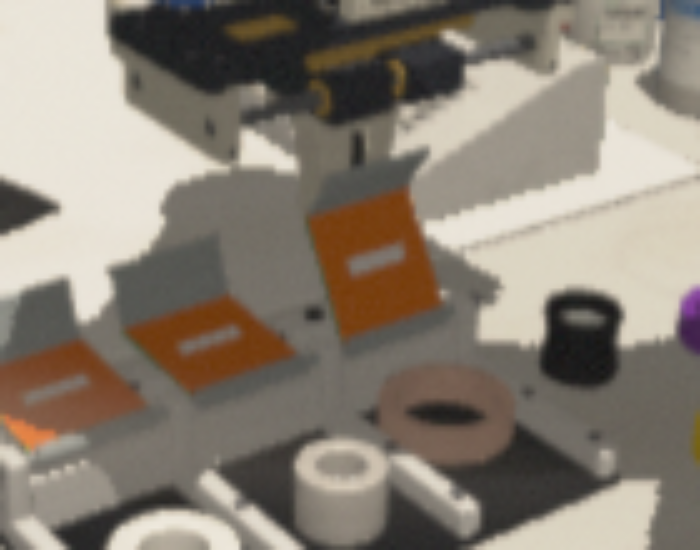

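The tag is at about 55° and following the finger. Continuing over the top.

Call:
{"name": "servo_tool", "arguments": {
  "series": [
    [[4.3,0,-2.5,0],[4.3,0,-2.5,0],[4.3,0,-2.5,0],[4.3,0,-2.5,0],[5,0,-1.3,0],[5,0,-1.3,0],[5,0,-1.3,0],[6,0,0.5,0],[6,0,0.5,0],[6,0,1.5,0]]
  ]
}}

```text
t: 13.08
eef_pos: [0.4966, 0.2167, 0.0854]
ee_rot: [3.141, 0.0, -3.117]
force: [0.1, -0.5, -0.2]
width: 0.0007
gripper_force: 0.1
```

Call:
{"name": "servo_tool", "arguments": {
  "series": [
    [[6,0,2.5,0],[5,0,4,0],[5,0,4,0],[4,0,4.8,0],[4,0,4.8,0],[2.5,0,5.7,0],[2.5,0,5.7,0],[1,0,5,0],[0.5,0,4,0],[0,0,0,0]]
  ]
}}

```text
t: 13.92
eef_pos: [0.4662, 0.2156, 0.0438]
ee_rot: [-3.141, -0.001, -3.117]
force: [-0.5, 0.5, 0.3]
width: 0.0005
gripper_force: 0.0
```

```bash
python3 - <<'E'
from h import *
st()
b=save('scene','j.png')
cv2.imwrite('pics/j2.png',cv2.resize(b[140:250,190:330],(700,550))[...,::-1])
E
```

```text
t 13.92 tray mm [-37.7 -76.2  43.8] rpy [-3.141e+00 -1.000e-03 -3.117e+00] F [-0.5  0.5  0.3] w 0.0005436378040709253 [ 0.82  0.3  -0.57 -0.   -0.71 -2.36]
```

View pics/j2.png

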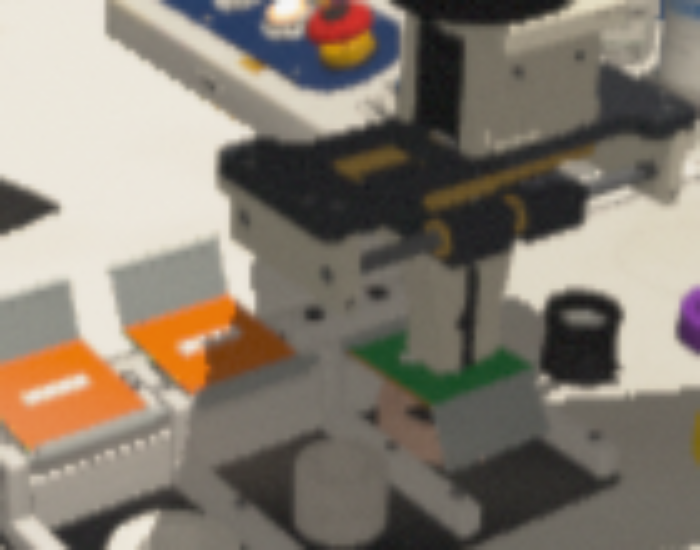

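Green face up, lip in front of the bush. It is nearly at the stop, so I'll press gently.

Call:
{"name": "servo_tool", "arguments": {
  "series": [
    [[0,0,0.7,0],[0,0,0.7,0],[0,0,0.7,0],[0,0,0.7,0],[0,0,0,0],[0,0,0,0],[0,0,0,0],[0,0,0,0],[0,0,0,0],[0,0,0,0]]
  ]
}}

```text
t: 14.8
eef_pos: [0.4667, 0.216, 0.0421]
ee_rot: [3.142, 0.0, -3.117]
force: [-0.5, -0.4, -0.7]
width: 0.0001
gripper_force: 0.0
```

Call:
{"name": "servo_tool", "arguments": {
  "series": [
    [[0,0,0.5,0],[0,0,0.5,0],[0,0,0.5,0],[0,0,0.5,0],[0,0,0,0],[0,0,0,0],[0,0,0,0],[0,0,0,0],[0,0,0,0],[0,0,0,0]]
  ]
}}

```text
t: 15.63
eef_pos: [0.4668, 0.2161, 0.0415]
ee_rot: [3.141, 0.001, -3.116]
force: [-5.8, -1.2, 17.1]
width: 0.0008
gripper_force: 8.3
```

Firmly at the stop (17 N, tip at 41.5 mm, which is the plate top). Lifting clear and checking.

Call:
{"name": "servo_tool", "arguments": {
  "series": [
    [[0,0,-3,0],[0,0,-8,0],[0,0,-20,0],[0,0,-30,0],[0,0,-30,0],[15,0,-30,0],[20,0,-20,0],[20,0,0,0],[0,0,0,0],[0,0,0,0]]
  ]
}}

```text
t: 16.47
eef_pos: [0.4112, 0.2147, 0.1821]
ee_rot: [3.14, 0.001, -3.116]
force: [-0.1, -0.7, 0.6]
width: 0.0004
gripper_force: 0.0
```

```bash
python3 - <<'E'
from h import *
st()
b=save('scene','k.png')
cv2.imwrite('pics/k2.png',cv2.resize(b[140:290,160:360],(800,600))[...,::-1])
E
```

```text
t 16.47 tray mm [-92.8 -75.6 182.1] rpy [ 3.140e+00  1.000e-03 -3.116e+00] F [-0.1 -0.7  0.6] w 0.0003774328315081101 [ 0.91  0.04 -0.5  -0.   -1.03 -2.45]
```

View pics/k2.png

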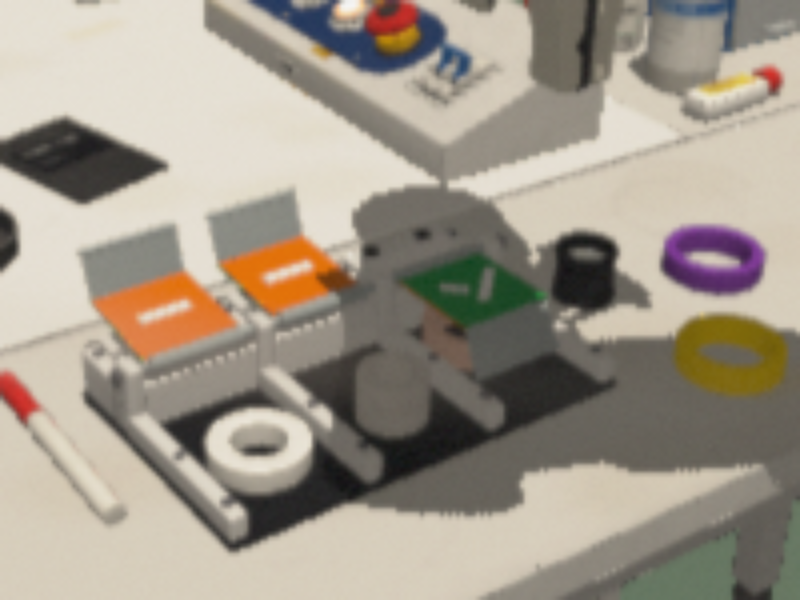

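The right tag (470,288) lies flat, green side up, with its lip (510,340) in front of the bush. Everything else is where it was.

```bash
python3 -c "from h import *;print(ticket.job_done())"
```

```text
the job is handed in; nothing more can be done
None
```

The copper bush is pushed home against the stop in the right lane, its tag is flipped flat over it (green face up, lip down in front), and the job was handed in at about 16.5 s with nothing else moved; no verdict came back.

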